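# Load the die carrier and hold it up level for the press

## Task

Set the loose red round blank down (don't drop it) fully home in the empty round cavity of the black die carrier and let go of it. Then lift the carrier by its orange handle, keeping it level all the way with both blanks seated, and finish while still holding it still and level in the air, at least 10 cm above its blue stand and touching nothing but the gripper. Leave the crown casting, spray can and screwdriver where they are.

Things in the scene. Friction and masses are not known exactly. Their poses are not given: they have to be found in the camera images.
- round_blank: loose round blank of red-anodised aluminium, about 0.09 kg, standing on the bench: disc 60 mm diameter, 10 mm thick, lower edge bevelled 2 mm, with a central upright grip boss 16 mm diameter rising 28 mm above the disc (top 38 mm above the underside). Origin: centre of the underside; z up along the boss.
- carrier: loose black die carrier, about 0.45 kg (0.63 kg with both blanks), lying on the blue stand: plate 100 mm (its x) by 236 mm (its y) by 16 mm thick, with a round cavity towards its +y end and a square cavity towards its -y end, each 8 mm deep with yellow floor. An orange bar handle bridges the middle. Balanced under the handle once both blanks are in. Origin: centre of the plate's underside; z up.
- round_cavity (a point): centre of the floor of the empty round cavity, 72 mm from the carrier's centre along its +y; cavity 63 mm diameter, 8 mm deep (rim 8 mm above this point), bevelled 2 mm at the mouth. A seated blank's origin lies here, its disc standing 2 mm proud. Axes as the carrier's.
- square_cavity (a point): centre of the floor of the square cavity, 72 mm from the carrier's centre along its -y; 57 mm square, 8 mm deep. Axes as the carrier's.
- square_blank: loose square blank of gold-anodised aluminium, about 0.09 kg, already seated in the square cavity and to stay there: 54 mm square, 10 mm thick, with a central boss 16 mm diameter rising 28 mm above it. Origin: centre of the underside; z up.
- handle (a point): middle of the orange handle bar of the carrier, 76 mm above the carrier's underside. Bar 96 mm long along the carrier's x, 20 mm wide along its y, 18 mm high, carried by two steel posts 12 mm in diameter 38 mm either side of the middle along x; 51 mm free height between the plate and the bar. Pinch it across its 20 mm width, fingers closing along the carrier's y. Axes as the carrier's.
- stand: fixed blue block under the carrier, 90 mm (its x) by 200 mm (its y), 30 mm high. Origin: centre of its underside, on the bench.
- crown: bystander: round bright metal crown-like casting, 68 mm flange (76 mm over its prongs), 30 mm high, loose on the bench. Origin: centre of the underside.
- spray_can: bystander: upright green spray can, 54 mm diameter, 140 mm high, loose on the bench. Origin: centre of the underside.
- screwdriver: bystander: red-handled screwdriver, 180 mm long, lying on the bench. Origin: under its middle; its x axis points from the handle to the tip.
Mind the look-alikes: they are no part of the job. There is more than one size of the round_blank; the one meant has the size given above.

How it is judged:
On the way, in this order (a step that is already met when the one before it is completed fails the run):
1. the round blank sits in the round cavity, let go, with the carrier on its stand (distance between round_blank and round_cavity below 0.006 m and z of round_blank in the frame of carrier below 0.0105 m and angle between the z axis of round_blank and the z axis of carrier, either way round below 0.08 rad and contact force between round_blank and the fingers below 0.1 N and contact force between carrier and stand above 1 N), for 0.2 s.
2. the carrier, with both blanks seated, is lifted off its stand (distance between round_blank and round_cavity below 0.006 m and z of each of round_blank, square_blank in the frame of carrier below 0.0105 m and angle between the z axis of each of round_blank, square_blank and the z axis of carrier, either way round below 0.08 rad and distance between square_blank and square_cavity below 0.006 m and height (world z) of carrier above 0.06 m and contact force between carrier and the fingers above 2 N), for 0.2 s.
At the end, for the whole second after the job is handed in: Gripper holding the carrier at rest (under 2 cm/s, 0.1 rad/s), 90 mm or more above the stand, tilted under 0.1 rad, touching no stand or bystander; both blanks seated in their cavities (within 6 mm of the floor centre, under 2.5 mm above the floor, parallel within 0.08 rad) (distance between round_blank and round_cavity below 0.006 m and z of each of round_blank, square_blank in the frame of carrier below 0.0105 m and angle between the z axis of each of round_blank, square_blank and the z axis of carrier, either way round below 0.08 rad and distance between square_blank and square_cavity below 0.006 m and height (world z) of carrier above 0.12 m and angle between carrier's own z axis and vertical below 0.1 rad and linear speed of carrier below 0.02 m/s and angular speed of carrier below 0.1 rad/s and contact force between carrier and the fingers above 2 N and contact force between carrier and stand below 0.1 N and contact force between carrier and crown below 0.1 N and contact force between carrier and spray_can below 0.1 N and contact force between carrier and screwdriver below 0.1 N); the arm keeps its last pose, push and grip.
It fails at once if the round blank is dropped (falls faster than 0.6 m/s out of the fingers) (linear speed of round_blank above 0.6 m/s and contact force between round_blank and the fingers below 0.1 N and not (contact force between round_blank and carrier above 0.05 N)).
It fails at once if the carrier is tipped by more than 0.3 rad (angle between carrier's own z axis and vertical above 0.3 rad).
It fails at once if a bystander is moved by more than 3 cm (distance of any of crown, spray_can, screwdriver from where it was at the start of the episode above 0.03 m).
It also fails if it takes over 58 s, if anything falls off the work surface, if the arm or the gripper's body presses on something with over 40 N, if the wrist force passes 120 N, or if a joint passes its speed limit or range.

## Robot

A 6-joint arm with a two-finger parallel gripper is mounted at the origin on the work surface. World frame = base frame: x ahead of the robot, y to its left, z up, the work surface at z = 0. Lengths are in m, angles in rad, forces in N, time in s.
With the tool pointing down it reaches from about 0.3 to 1 m from the base axis. Payload 5.1 kg.
Tool frame: the origin (TCP) lies midway between the tips of the shut fingers; the grasp point (between the pads) lies 19 mm behind it; z points along the fingers, y is the line along which they close (so a half turn about z gives the same grasp; the last joint's range is limited). The gripper opens to 95 mm and grips with 3 to 60 N. Pads are 20 mm wide; open, the fingers measure 119 mm over their backs; the gripper's body (75 mm by 180 mm) begins 59 mm behind the grasp point.
Start: joints at [-1.293, 0.124, 1.65, -0, 1.367, -0.083], TCP at [0.229, -0.608, 0.176] pointing down, gripper open.
Joint ranges: [-2.61, 2.61], [-1.02, 2.33], [0.03, 2.71], [-1.35, 4.49], [0.32, 2.68], [-2.91, 2.91]. Speed limits (rad/s): [2.57, 2.57, 3.14, 3.14, 3.14, 3.14].

## Interface

Orientations are given as a 3x3 rotation matrix whose columns are the frame's x, y, z axes.
In Python, from bench import bot gives the robot as it stands.
- The arm moves only by the tool apply_moves, never from a script. Its argument "motion" is a list that holds one entry, the list of rows, each a list of 7 numbers: the closure, from 0 (fully open) to 1 (shut), then the shift along the world's x, y, z in m, then the turn, a rotation vector about the world's x, y, z in degrees. A call has 1 to 12 rows; each row is the pose to reach, as a shift and turn from the pose commanded when the call began; what a row does not reach only later rows make up. A row lasts 1/10 s, in which the tool goes at most 50 mm and 8.59 degrees, less where a joint would pass 70% of its speed; a pose out of reach is approached as far as the arm can. A call with a gripper value outside its range is refused whole. The fingers move at their own pace and stop on an object; the grip force is fixed at half the most. Time passes only in rows, so rows that repeat a pose let the fingers close. It gives the time, the measured TCP pose, the force, the opening and the grip force at its end, in the units of the state.
- bot.get_obs(): the state, without advancing time (a new reading comes with each control period).
- bot.read_camera(name): name is "scene" or "top" or "wrist"; returns a dict with "pixels" (420x560x3 uint8, red, green, blue), "K" (3x3 intrinsics, pixels), "rvec" (rotation vector, rad) and "tvec" (3), from world to camera coordinates, as OpenCV has them; the wrist camera has in their place "tool_from_camera" (4x4, takes a point from camera to tool coordinates, whose origin is the TCP and whose axes are the flange's). Camera axes: x right, y down, z forward; pixel columns grow to the right and rows downward; lengths in m; the calibration is good to about 2 mm. A picture is of the moment at which its call begins: read the wrist's pose just before it. There is no depth.
- bot.sign_off(): hands the job in; it is judged then, once.
The state is a dict: "clock": time; "qpos": joint angles; "qvel": joint speeds; "tau": joint torques, N m; "tcp_pos": TCP position; "tcp_rot": TCP orientation; "ft_force": force on the tool from outside, world axes, zero at the start; "wrist_torque": the same for the moment, N m; "grip_width": opening from 0.0 (shut) to 1.0 (fully open); "grasp_force": force on a finger pad.
Only numpy, scipy, OpenCV 4.12 (cv2) and the standard library are available. Lean on these libraries where they do the work, as an engineer would, in place of code of your own. Each camera call takes 0.05 s, during which the arm holds its last target. There are 200 camera calls.

## Working session

There is one attempt and no reset: what is moved stays moved. The work goes in short steps, Python scripts to look and compute and a tool call to move; the robot and the scene stay as the last step left them, time stands still between calls to the robot, and variables do not carry over. Pictures are saved under pics/ and viewed, at most 10 in all, crops included, and the job is handed in when it is done.

Besides the shell and the picture viewer there is one more tool, called after "Emit:" as name([rows], argument=value, ...), one row to a line, values as JSON. apply_moves: Moves the arm, as the interface text tells. Its arguments: {"type":"object","properties":{"motion":{"type":"array"}},"required":["motion"]}

```bash
mkdir -p pics; ls
python3 - <<'E'
from bench import bot
import cv2,numpy as np
o=bot.get_obs();print(o)
for n in("scene","top"):
    c=bot.read_camera(n);cv2.imwrite(f"pics/{n}0.png",c["pixels"][:,:,::-1]);np.savez(f"{n}0.npz",**c)
    print(n,c["K"].tolist(),c["rvec"],c["tvec"])
E
```

```text
pics
{'clock': 0.0, 'qpos': array([-1.29256258e+00,  1.24478207e-01,  1.65166128e+00, -3.03415274e-05,
        1.36753256e+00, -8.25899996e-02]), 'qvel': array([-0.00133878,  0.00087327, -0.00095357,  0.00274605,  0.00133984,
       -0.00046922]), 'tau': array([ 3.32584226e-03, -4.17596734e+01, -3.59932172e+01,  7.75856199e-02,
        4.91821545e-02, -1.70412127e-04]), 'tcp_pos': array([ 0.22924799, -0.60745201,  0.17511208]), 'tcp_rot': array([[ 9.35604189e-01,  3.53050196e-01, -5.99693122e-04],
       [ 3.53050677e-01, -9.35602081e-01,  1.99125370e-03],
       [ 1.41938376e-04, -2.07474736e-03, -9.99997838e-01]]), 'ft_force': array([-0.14707851, -0.08222826, -0.01344073]), 'wrist_torque': array([ 0.01534123,  0.00259667, -0.02038482]), 'grasp_force': 0.0, 'grip_width': 1.0022994426832772}
scene [[381.00704906284983, 0.0, 279.97458415340657], [0.0, 381.00704906284983, 210.3737540979679], [0.0, 0.0, 1.0]] [ 1.77380072  1.33864152 -0.72632926] [-0.13770585 -0.1967499   1.38915478]
top [[515.744681789768, 0.0, 278.17957077169973], [0.0, 515.744681789768, 215.8106590553795], [0.0, 0.0, 1.0]] [ 2.16557073 -2.13948717  0.12769113] [0.00357286 0.52748194 1.22444032]
```

View pics/top0.png

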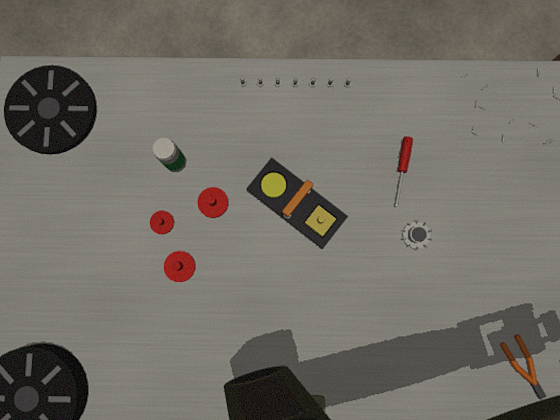

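View pics/scene0.png

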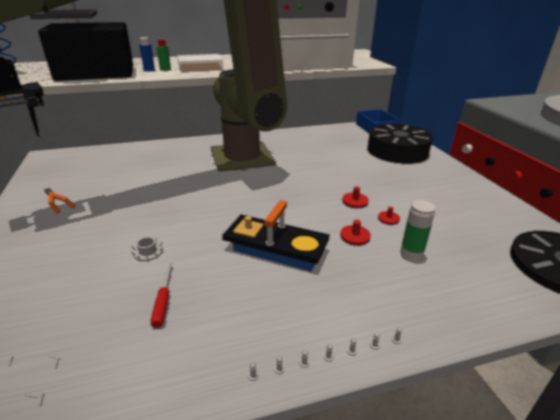

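Top view: red discs at (162,222), (213,202) and (180,266). The carrier's round cavity is at (273,184), its handle at (298,199) and its gold square blank at (320,220). The can is at (169,155), the crown at (417,235) and the screwdriver near (403,170). The scene view agrees with this.

```bash
cat > h.py <<'E'
import cv2,numpy as np
def cast(c,uv,z):
    R=cv2.Rodrigues(np.array(c["rvec"],float))[0];t=np.array(c["tvec"],float).ravel()
    uv=np.atleast_2d(uv).astype(float);d=np.c_[uv,np.ones(len(uv))]@np.linalg.inv(c["K"]).T@R
    o=-R.T@t
    return o+d*((z-o[2])/d[:,2])[:,None]
def blobs(px,lo,hi,amin=150,box=None):
    m=cv2.inRange(cv2.cvtColor(np.ascontiguousarray(px),cv2.COLOR_RGB2HSV),lo,hi)
    if box: k=np.zeros_like(m);k[box[1]:box[3],box[0]:box[2]]=1;m*=k
    return [x[:,0] for x in cv2.findContours(m,cv2.RETR_EXTERNAL,cv2.CHAIN_APPROX_NONE)[0] if cv2.contourArea(x)>amin]
def ell(p):
    (a,b),s,_=cv2.fitEllipse(cv2.convexHull(p.astype(np.float32)));return np.array([a,b]),s
E
cat > m.py <<'E'
from h import *
for n in("top","scene"):
    c=dict(np.load(n+"0.npz"))
    print(n,"cam",(-cv2.Rodrigues(c["rvec"])[0].T@c["tvec"]).round(3))
    def rep(l,lo,hi,z,a=150,box=None):
        for p in blobs(c["pixels"],lo,hi,a,box):
            w=cast(c,p,z)[:,:2].astype(np.float32); (e,s,an)=cv2.fitEllipse(cv2.convexHull(w)); r=cv2.minAreaRect(w)
            print(l,p.mean(0).round(),"ell",np.round(e,4),np.round(s,4),"rect",np.round(r[0],4),np.round(r[1],4),round(r[2],1))
    rep("red",(0,150,60),(8,255,255),.010); rep("red2",(172,150,60),(180,255,255),.010)
    rep("yel",(23,150,80),(32,255,255),.038); rep("gold",(16,60,80),(24,190,255),.048)
    rep("org",(9,191,80),(16,255,255),.115)
    rep("green",(50,80,20),(90,255,255),.1); 
    hs=cv2.cvtColor(c["pixels"],cv2.COLOR_RGB2HSV)
    if n=="top": print([hs[y,x].tolist() for x,y in((273,184),(312,216),(298,199),(213,195),(168,152),(260,175))])
E
python3 m.py
```

```text
top cam [ 3.690e-01 -1.000e-03  1.281e+00]
red [179. 266.] ell [0.4031 0.2524] [0.0747 0.0757] rect [0.4033 0.2524] [0.0737 0.0739] 1.9
red [161. 222.] ell [0.5116 0.3002] [0.0568 0.0584] rect [0.5116 0.2999] [0.055  0.0574] 0.7
red [212. 202.] ell [0.5634 0.1747] [0.0745 0.0762] rect [0.5633 0.1745] [0.0759 0.0725] 1.4
red [405. 154.] ell [ 0.6911 -0.3064] [0.0261 0.1074] rect [ 0.6918 -0.3067] [0.0235 0.0894] 79.7
yel [273. 185.] ell [0.6042 0.0235] [0.06   0.0613] rect [0.604  0.0236] [0.0572 0.0588] 0.7
org [521. 359.] ell [ 0.2246 -0.5168] [0.0446 0.1586] rect [ 0.2008 -0.5295] [0.1095 0.0453] 28.3
[[29, 159, 159], [24, 154, 157], [15, 186, 156], [1, 205, 152], [16, 27, 159], [160, 21, 37]]
scene cam [ 1.267 -0.235  0.572]
red [160. 307.] ell [ 0.6885 -0.3049] [0.026  0.1125] rect [ 0.6876 -0.3043] [0.0234 0.1041] 79.0
red [355. 233.] ell [0.5573 0.1811] [0.0708 0.109 ] rect [0.5616 0.1835] [0.0769 0.0976] 28.1
red [389. 216.] ell [0.5094 0.3055] [0.0519 0.0849] rect [0.5083 0.3007] [0.0556 0.0777] 85.8
red [355. 198.] ell [0.3925 0.2614] [0.074 0.12 ] rect [0.3879 0.259 ] [0.073 0.113] 74.9
red [511. 169.] ell [0.2961 0.881 ] [0.2978 0.7869] rect [0.2782 0.8803] [0.2817 0.7587] 89.6
gold [248. 227.] ell [ 0.5144 -0.0874] [0.0645 0.0996] rect [ 0.5128 -0.085 ] [0.0606 0.0786] 51.4
org [275. 214.] ell [ 0.5769 -0.0379] [0.0242 0.111 ] rect [ 0.5748 -0.0366] [0.0205 0.1059] 54.1
green [416. 238.] ell [0.7131 0.2365] [0.053  0.1376] rect [0.7236 0.2269] [0.0468 0.1023] 48.9
green [163.  57.] ell [-1.5765 -0.217 ] [0.0764 1.1143] rect [-1.4656 -0.2203] [0.073  0.8062] 88.9
```

The 60 mm blank is the small disc at (162,222), which measures about 57 mm against 75 mm for the other two. Next I'll refine the carrier and the can.

```bash
cat > m2.py <<'E'
from h import *
c=dict(np.load("top0.npz"))
for l,lo,hi,z,box in(("cav",(27,120,80),(33,255,255),.038,(240,150,350,250)),("sq",(18,120,80),(26,255,255),.048,(240,150,350,250)),("hand",(9,140,80),(17,255,255),.115,(240,150,350,250)),
  ("plate",(0,0,0),(180,255,75),.046,(235,145,360,260)),("canTop",(0,0,125),(180,90,255),.14,(150,135,178,170)),("can",(50,60,20),(95,255,255),.1,None)):
    for p in blobs(c["pixels"],lo,hi,100,box):
        w=cast(c,p,z)[:,:2].astype(np.float32);r=cv2.minAreaRect(w)
        print(l,p.mean(0).round(),"rect",np.round(r[0],4),np.round(r[1],4),round(r[2],1))
p=[q for q in blobs(c["pixels"],(0,150,60),(8,255,255)) if abs(q.mean(0)-(161,222)).max()<5][0]
from scipy.ndimage import center_of_mass
# boss top: dark outline within disc -> print grey patch
import sys
x0,y0=146,206; print()
cv2.imwrite("pics/crop1.png",cv2.resize(c["pixels"][140:280,140:360,::-1],None,fx=3.6,fy=3.6,interpolation=cv2.INTER_CUBIC))
E
python3 m2.py
```

```text
cav [273. 184.] rect [0.6053 0.0236] [0.0597 0.0588] 0.7
sq [319. 221.] rect [ 0.5161 -0.0911] [0.056  0.0554] 52.6
hand [297. 198.] rect [ 0.5593 -0.0335] [0.0201 0.0951] 52.7
plate [295. 203.] rect [ 0.5586 -0.0327] [0.2345 0.1029] 52.5
canTop [161. 150.] rect [0.657 0.272] [0.079  0.0623] 0.6
can [174. 161.] rect [0.6444 0.2557] [0.0388 0.0517] 35.4
```

View pics/crop1.png

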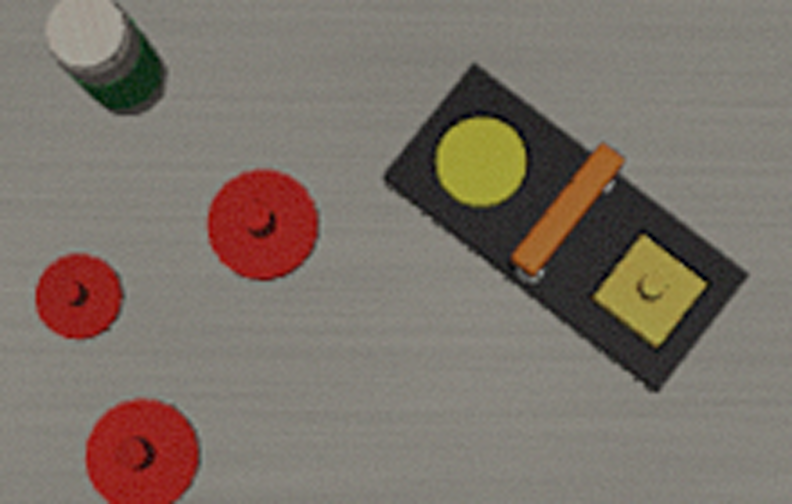

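The crop confirms it: the small blank is the left-most disc, with the round yellow cavity at upper left of the carrier and the gold blank at lower right. The carrier's centre is (0.559,-0.033), with its y axis at about 52.4°. I'll move over the blank.

Emit:
apply_moves([
  [[0,0.006,0.019,0.003,0,0,0],[0,0.018,0.058,0.006,0,0,0],[0,0.03,0.097,0.01,0,0,0],[0,0.043,0.138,0.014,0,0,0],[0,0.056,0.18,0.018,0,0,0],[0,0.069,0.222,0.02,0,0,0],[0,0.082,0.264,0.02,0,0,0],[0,0.095,0.306,0.02,0,0,0],[0,0.108,0.348,0.02,0,0,0],[0,0.121,0.39,0.02,0,0,0],[0,0.134,0.432,0.02,0,0,0],[0,0.147,0.474,0.02,0,0,0]],
])

```text
clock: 1.3
tcp_pos: [0.3763, -0.1324, 0.196]
tcp_rot: [[0.936, 0.352, 0.0], [0.352, -0.936, -0.0], [0.0, 0.0, -1.0]]
ft_force: [0.9, -0.3, -0.0]
grip_width: 0.997
grasp_force: 0.0
```

Emit:
apply_moves([
  [[0,0.013,0.042,0,0,0,0],[0,0.026,0.084,0,0,0,0],[0,0.039,0.126,0,0,0,0],[0,0.052,0.168,0,0,0,0],[0,0.065,0.21,0,0,0,0],[0,0.078,0.252,0,0,0,0],[0,0.091,0.294,0,0,0,0],[0,0.104,0.336,0,0,0,0],[0,0.117,0.378,0,0,0,0],[0,0.129,0.41,0,0,0,0],[0,0.135,0.433,0,0,0,0],[0,0.135,0.433,0,0,0,0]],
])

```text
clock: 2.5
tcp_pos: [0.5112, 0.301, 0.1953]
tcp_rot: [[0.935, 0.356, -0.002], [0.356, -0.935, -0.0], [-0.002, -0.0, -1.0]]
ft_force: [0.5, -0.5, 0.0]
grip_width: 1.001
grasp_force: 0.0
```

```bash
cat > w.py <<'E'
from h import *
from bench import bot
def wrist(save=None):
    o=bot.get_obs();c=bot.read_camera("wrist")
    T=np.eye(4);T[:3,:3]=o["tcp_rot"];T[:3,3]=o["tcp_pos"];M=np.linalg.inv(T@np.array(c["tool_from_camera"]))
    c["rvec"]=cv2.Rodrigues(M[:3,:3])[0].ravel();c["tvec"]=M[:3,3]
    if save: cv2.imwrite(save,c["pixels"][:,:,::-1])
    return o,c
def rects(c,l,lo,hi,z,a=300,box=None):
    for p in blobs(c["pixels"],lo,hi,a,box):
        w=cast(c,p,z)[:,:2].astype(np.float32);e=cv2.fitEllipse(cv2.convexHull(w));r=cv2.minAreaRect(w)
        print(l,p.mean(0).round(),"ell",np.round(e[0],4),np.round(e[1],4),"rect",np.round(r[0],4),np.round(r[1],4),round(r[2],1))
E
python3 - <<'E'
from w import *
o,c=wrist("pics/w1.png");print(o["clock"],o["tcp_pos"],o["tcp_rot"].round(4).tolist(),o["qpos"].round(3),c["K"][0][0],(-cv2.Rodrigues(c["rvec"])[0].T@c["tvec"]).round(3))
rects(c,"red",(0,130,60),(8,255,255),.010)
E
```

```text
2.5 [0.51119697 0.30099759 0.19529686] [[0.9345, 0.3559, -0.0015], [0.3559, -0.9345, -0.0002], [-0.0015, -0.0004, -1.0]] [ 0.441 -0.01   1.758  0.     1.395  1.648] 347.06223689029196 [0.578 0.328 0.403]
red [282. 269.] ell [0.4085 0.2584] [0.0725 0.0767] rect [0.4166 0.262 ] [0.055  0.0754] 22.1
red [277. 179.] ell [0.5145 0.3058] [0.0587 0.059 ] rect [0.5143 0.3061] [0.0577 0.0584] 20.7
red [396. 176.] ell [0.5653 0.1794] [0.0763 0.078 ] rect [0.5653 0.1794] [0.077 0.076] 69.6
```

View pics/w1.png

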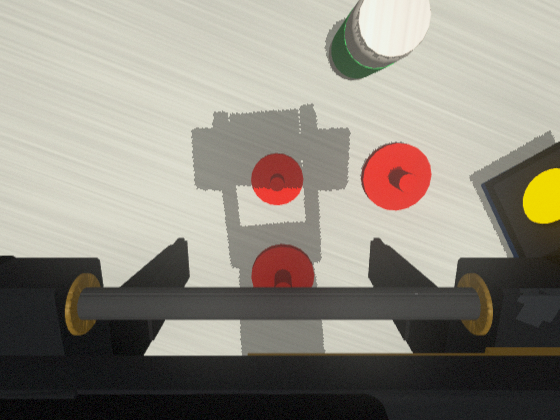

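The wrist view shows the small blank at (277,179), a larger one at (396,176), and the can at the top. The wrist and top estimates differ by about 5 mm, so I'll descend and re-measure.

Emit:
apply_moves([
  [[0,0.001,0.001,-0.02,0,0,0],[0,0.001,0.001,-0.05,0,0,0],[0,0.002,0.002,-0.08,0,0,0],[0,0.002,0.002,-0.1,0,0,0],[0,0.002,0.002,-0.12,0,0,0],[0,0.002,0.002,-0.13,0,0,0],[0,0.002,0.002,-0.13,0,0,0],[0,0.002,0.002,-0.13,0,0,0]],
])

```text
clock: 3.35
tcp_pos: [0.5139, 0.3005, 0.0672]
tcp_rot: [[0.936, 0.353, 0.001], [0.353, -0.936, 0.0], [0.001, 0.0, -1.0]]
ft_force: [0.3, -0.8, -0.5]
grip_width: 1.0
grasp_force: 0.0
```

Run:
```python
from w import *
o,c=wrist("pics/w2.png");print(o["tcp_pos"],o["tcp_rot"].round(4).tolist())
rects(c,"red",(0,130,40),(8,255,255),.010)
R=o["tcp_rot"]
print("tips px",[cv2.projectPoints(np.array([o["tcp_pos"]+R[:,1]*s]),c["rvec"],c["tvec"],c["K"],None)[0].ravel().round(1) for s in(-.0475,0,.0475)])
```

```text
[0.51385637 0.3005318  0.06722373] [[0.9358, 0.3525, 0.0009], [0.3525, -0.9358, 0.0003], [0.001, 0.0, -1.0]]
red [282. 337.] ell [0.407  0.2582] [0.0531 0.0819] rect [0.4093 0.2587] [0.0348 0.0771] 20.5
red [274. 209.] ell [0.5146 0.3059] [0.0586 0.0596] rect [0.5146 0.306 ] [0.0592 0.0584] 32.8
red [444. 202.] ell [0.5653 0.1799] [0.0768 0.0806] rect [0.5652 0.1802] [0.0802 0.0762] 88.4
tips px [array([205.3, 236.8]), array([280.7, 236.6]), array([356. , 236.5])]
```

View pics/w2.png

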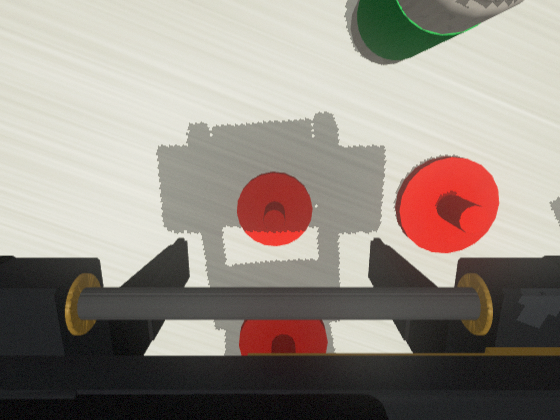

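The wrist reading repeats at (0.5146,0.3059), and the projected fingertips match the image. The blank is at (274,209), between the fingers, so I'll trust the wrist camera, go down and grip.

Emit:
apply_moves([
  [[0,0.001,0.005,0,0,0,0],[0,0.001,0.005,-0.015,0,0,0],[0,0.001,0.005,-0.03,0,0,0],[0,0.001,0.005,-0.045,0,0,0],[0,0.001,0.005,-0.052,0,0,0],[0.3,0.001,0.005,-0.052,0,0,0],[0.6,0.001,0.005,-0.052,0,0,0],[1,0.001,0.005,-0.052,0,0,0],[1,0.001,0.005,-0.052,0,0,0],[1,0.001,0.005,-0.052,0,0,0],[1,0.001,0.005,-0.052,0,0,0],[1,0.001,0.005,-0.052,0,0,0]],
])

```text
clock: 4.6
tcp_pos: [0.5145, 0.3059, 0.0146]
tcp_rot: [[0.936, 0.353, 0.0], [0.353, -0.936, 0.0], [0.0, -0.0, -1.0]]
ft_force: [-0.3, 0.7, 0.2]
grip_width: 0.467
grasp_force: 0.0
```

Emit:
apply_moves([
  [[1,0,0,0,0,0,0],[1,0,0,0,0,0,0],[1,0,0,0,0,0,0],[1,0,0,0,0,0,0],[1,0,0,0,0,0,0],[1,0,0,0,0,0,0],[1,0,0,0,0,0,0],[1,0,0,0,0,0,0],[1,0,0,0,0,0,0]],
])

```text
clock: 5.5
tcp_pos: [0.5145, 0.3059, 0.0144]
tcp_rot: [[0.936, 0.353, 0.0], [0.353, -0.936, 0.0], [0.0, 0.0, -1.0]]
ft_force: [0.6, -0.4, -0.4]
grip_width: 0.006
grasp_force: 0.0
```

The fingers closed to nothing, so they missed the boss. I'll look.

Run:
```python
from w import *
o,c=wrist("pics/w3.png");rects(c,"red",(0,130,40),(8,255,255),.010)
for n in("top","scene"):
    c=bot.read_camera(n);np.savez(n+"1.npz",**c);rects(c,n,(0,150,60),(8,255,255),.010,150)
a=np.load("scene1.npz")["pixels"][130:290,280:460,::-1]
w=cv2.imread("pics/w3.png")
cv2.imwrite("pics/mix1.png",np.hstack([cv2.resize(a,(440,391)),cv2.resize(w,(521,391))])[:, :][:, 0:961][:, ::1] if 0 else np.hstack([cv2.resize(a,(360,320),interpolation=cv2.INTER_CUBIC),cv2.resize(w,(427,320))]))
```

```text
red [280. 234.] ell [0.5149 0.306 ] [0.0587 0.0598] rect [0.516  0.3077] [0.0554 0.0591] 47.9
red [497. 233.] ell [0.5636 0.1737] [0.0766 0.0971] rect [0.5668 0.1746] [0.0785 0.09  ] 20.6
top [179. 265.] ell [0.4039 0.2511] [0.071  0.0763] rect [0.4052 0.2483] [0.0753 0.0659] 25.3
top [212. 202.] ell [0.5634 0.1748] [0.0744 0.0762] rect [0.5633 0.1745] [0.0758 0.0725] 1.4
top [404. 154.] ell [ 0.6898 -0.3061] [0.0253 0.107 ] rect [ 0.6918 -0.3067] [0.0235 0.0894] 79.7
scene [160. 307.] ell [ 0.6879 -0.305 ] [0.0256 0.1121] rect [ 0.6875 -0.3044] [0.0231 0.1041] 79.0
scene [355. 233.] ell [0.5572 0.1814] [0.0711 0.109 ] rect [0.5616 0.1835] [0.0769 0.0976] 28.1
scene [389. 216.] ell [0.5112 0.3044] [0.0523 0.0811] rect [0.5106 0.3006] [0.0556 0.0739] 85.3
scene [355. 198.] ell [0.3954 0.2596] [0.0723 0.1174] rect [0.3951 0.2534] [0.0727 0.1085] 86.2
scene [511. 169.] ell [0.2887 0.8829] [0.293  0.8435] rect [0.2782 0.8803] [0.2818 0.7584] 89.7
```

View pics/mix1.png

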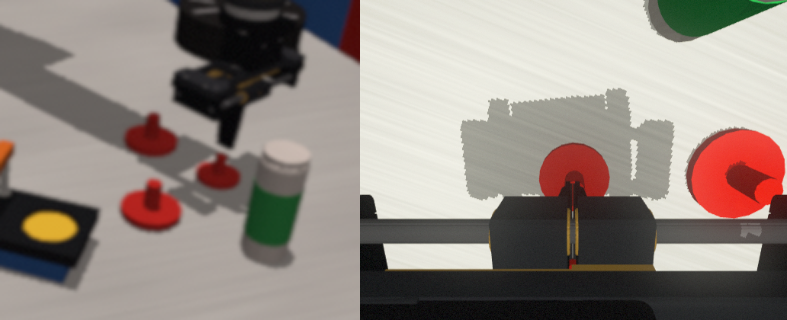

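Run:
```python
from w import *
o=bot.get_obs();print(o["tcp_pos"],o["qpos"].round(4))
for n in("scene","top"):
    c=dict(np.load(n+"1.npz"))
    P=np.array([[.5145,.3059,z] for z in(.0144,.03,.05,.07)]+[[.5145,.3059,0],[.5145,.3059,.01],[.5145,.3059,.038],[.5116,.3002,.01],[.5116,.3002,.038]])
    print(n,cv2.projectPoints(P,c["rvec"],c["tvec"],c["K"],None)[0][:,0].round(1).tolist())
a=np.load("scene1.npz")["pixels"][170:240,360:430,::-1];b=np.load("top1.npz")["pixels"][190:260,130:200,::-1]
cv2.imwrite("pics/mix2.png",np.hstack([cv2.resize(x,(400,400),interpolation=cv2.INTER_NEAREST) for x in(a,b)]))
```

```text
[0.51444722 0.30585547 0.01435839] [0.4467 0.1649 1.8934 0.     1.0833 1.6567]
scene [[390.2, 214.8], [391.2, 210.0], [392.4, 203.7], [393.7, 197.2], [389.4, 219.3], [390.0, 216.2], [391.7, 207.5], [387.6, 215.9], [389.3, 207.2]]
top [[158.7, 220.6], [157.2, 219.8], [155.2, 218.8], [153.2, 217.8], [160.1, 221.2], [159.1, 220.8], [156.4, 219.4], [161.4, 222.0], [158.7, 220.6]]
```

View pics/mix2.png

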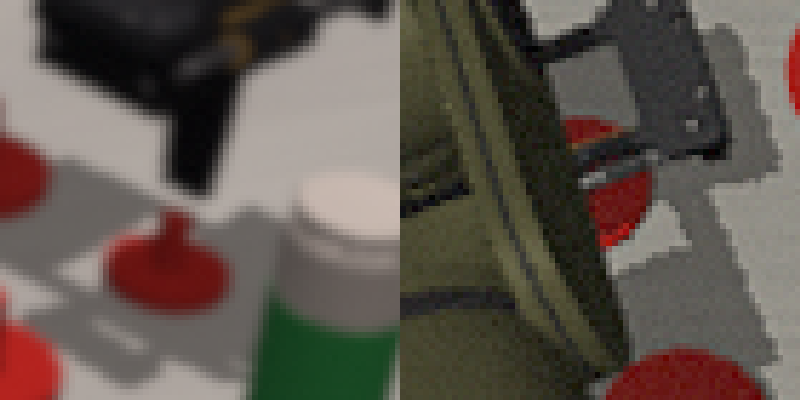

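The scene crop puts the shut fingertip at about (393,204) and the boss top at (391,207). That point is about z=0.05 on the TCP axis. The open-finger spacing in w2 gives the same offset, so the real fingertips sit about 36 mm above the reported TCP. Before acting on it, I'll triangulate the tip from the two views, so that one assumption isn't carrying the result.

Run:
```python
from w import *
o,c=wrist("pics/w4.png");s=dict(np.load("scene1.npz"))
# shut fingertips: lowest dark point in scene, topmost dark finger row in wrist
g=cv2.cvtColor(s["pixels"],cv2.COLOR_RGB2GRAY)[170:215,383:402];ys,xs=np.where(g<60);us=np.array([383+xs[ys>=ys.max()-1].mean(),170+ys.max()+.5])
g=cv2.cvtColor(c["pixels"],cv2.COLOR_RGB2GRAY)[200:300,240:320]
print("wrist col grey",[(x,g[::4,x-240].tolist()) for x in(255,305)])
for v in (250,255,260,265):
    P=[np.c_[cv2.Rodrigues(k["rvec"])[0],k["tvec"]] for k in(s,c)];P=[np.array(k["K"])@p for k,p in zip((s,c),P)]
    X=cv2.triangulatePoints(P[0],P[1],us.reshape(2,1),np.array([[280.],[v]])).ravel();X=X[:3]/X[3]
    e=[cv2.projectPoints(X[None],k["rvec"],k["tvec"],np.array(k["K"]),None)[0].ravel().round(1).tolist() for k in(s,c)]
    print(us,v,X.round(4),"in tool",(o["tcp_rot"].T@(X-o["tcp_pos"])).round(4),e)
```

```text
wrist col grey [(255, [82, 81, 79, 83, 79, 76, 79, 78, 70, 78, 73, 78, 74, 71, 76, 42, 41, 36, 36, 40, 39, 35, 39, 45, 41]), (305, [77, 80, 80, 79, 80, 81, 78, 78, 74, 77, 77, 73, 74, 70, 71, 35, 34, 34, 31, 33, 34, 31, 40, 42, 42])]
[388.84 214.5 ] 250 [0.5072 0.3044 0.0125] in tool [-0.0073 -0.0012  0.0018] [[388.3, 214.1], [278.7, 246.5]]
[388.84 214.5 ] 255 [0.5053 0.3043 0.0124] in tool [-0.0091 -0.0018  0.0019] [[387.9, 213.8], [277.9, 249.0]]
[388.84 214.5 ] 260 [0.5035 0.3042 0.0124] in tool [-0.0108 -0.0023  0.002 ] [[387.5, 213.5], [277.1, 251.6]]
[388.84 214.5 ] 265 [0.5018 0.304  0.0124] in tool [-0.0125 -0.0027  0.0019] [[387.1, 213.1], [276.4, 254.0]]
```

Run:
```python
from w import *
o,c=wrist();s=dict(np.load("scene1.npz"));us=np.array([393.2,203.6])
P=[np.array(k["K"])@np.c_[cv2.Rodrigues(k["rvec"])[0],k["tvec"]] for k in(s,c)]
for v in (236,245,252,258,264):
    X=cv2.triangulatePoints(P[0],P[1],us.reshape(2,1),np.array([[280.],[v]])).ravel();X=X[:3]/X[3]
    e=[cv2.projectPoints(X[None],k["rvec"],k["tvec"],np.array(k["K"]),None)[0].ravel().round(1).tolist() for k in(s,c)]
    print(v,X.round(4),"in tool",(o["tcp_rot"].T@(X-o["tcp_pos"])).round(4),e)
w=c["pixels"][180:360,170:390,::-1]
cv2.imwrite("pics/w5.png",cv2.resize(cv2.convertScaleAbs(w,alpha=1.8),None,fx=3.3,fy=3.3,interpolation=cv2.INTER_CUBIC))
```

```text
236 [0.5225 0.3073 0.0519] in tool [ 0.008   0.0015 -0.0375] [[394.6, 204.5], [283.9, 245.6]]
245 [0.5195 0.3072 0.0513] in tool [ 0.0052  0.0005 -0.037 ] [[393.9, 204.1], [282.0, 250.2]]
252 [0.5172 0.3071 0.051 ] in tool [ 0.0031 -0.0002 -0.0367] [[393.5, 203.8], [280.7, 253.8]]
258 [0.5154 0.307  0.0508] in tool [ 0.0013 -0.0008 -0.0365] [[393.0, 203.5], [279.6, 256.9]]
264 [0.5135 0.3069 0.0508] in tool [-0.0004 -0.0013 -0.0364] [[392.7, 203.2], [278.6, 259.9]]
```

View pics/w5.png

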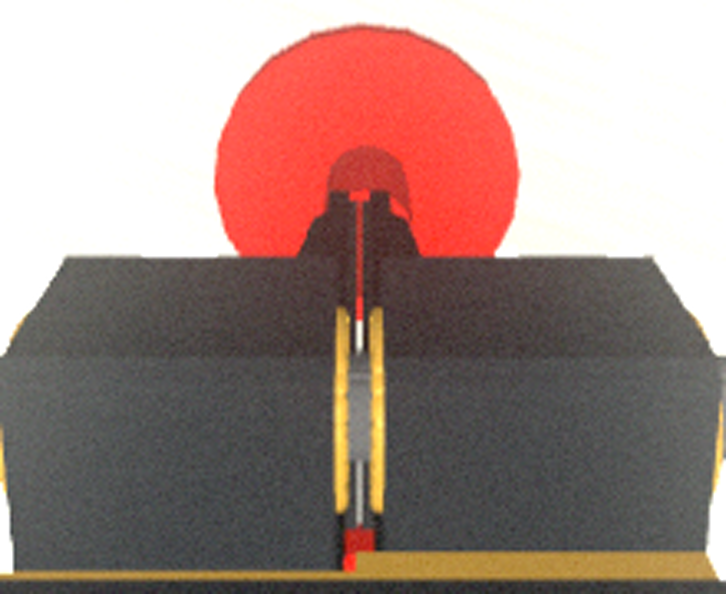

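The triangulation is consistent: the fingertip front is at tool (+8, 1, −37) mm. In the crop the shut tips end at about (280,238), just above the boss. The true tips are therefore 37 mm short of the TCP. I'll open, go down part way checking force, then continue.

Emit:
apply_moves([
  [[0.4,0,0,0,0,0,0],[0.4,0,0,0,0,0,0],[0.4,0,0,0,0,0,0],[0.4,0,0,0,0,0,0],[0.4,0,0,0,0,0,0],[0.4,0,0,0,0,0,0],[0.4,0,0,0,0,0,0],[0.4,0,0,0,0,0,0],[0.4,0,0,0,0,0,0],[0.4,0,0,0,0,0,0],[0.4,0,0,0,0,0,0],[0.4,0,0,0,0,0,0]],
])

```text
clock: 6.95
tcp_pos: [0.5144, 0.3058, 0.0143]
tcp_rot: [[0.936, 0.353, -0.0], [0.353, -0.936, -0.0], [-0.0, -0.0, -1.0]]
ft_force: [0.7, -0.7, 0.1]
grip_width: 0.599
grasp_force: 0.0
```

Emit:
apply_moves([
  [[0.4,0,0,-0.005,0,0,0],[0.4,0,0,-0.01,0,0,0],[0.4,0,0,-0.015,0,0,0],[0.4,0,0,-0.02,0,0,0],[0.4,0,0,-0.02,0,0,0]],
])

```text
clock: 7.45
tcp_pos: [0.5135, 0.3054, -0.007]
tcp_rot: [[0.936, 0.353, -0.002], [0.353, -0.936, -0.001], [-0.002, 0.0, -1.0]]
ft_force: [-0.4, 0.2, -0.6]
grip_width: 0.601
grasp_force: 0.0
```

The reported TCP is 7 mm below the bench with no contact force, which confirms the offset. I'll go on down and close.

Emit:
apply_moves([
  [[0.4,0,0,-0.004,0,0,0],[0.4,0,0,-0.008,0,0,0],[0.4,0,0,-0.012,0,0,0],[0.4,0,0,-0.014,0,0,0],[1,0,0,-0.014,0,0,0],[1,0,0,-0.014,0,0,0],[1,0,0,-0.014,0,0,0],[1,0,0,-0.014,0,0,0],[1,0,0,-0.014,0,0,0],[1,0,0,-0.014,0,0,0],[1,0,0,-0.014,0,0,0],[1,0,0,-0.014,0,0,0]],
])

```text
clock: 8.65
tcp_pos: [0.5145, 0.3058, -0.0195]
tcp_rot: [[0.936, 0.353, 0.0], [0.353, -0.936, -0.0], [0.0, 0.0, -1.0]]
ft_force: [-1.1, -0.8, 0.6]
grip_width: 0.161
grasp_force: 30.0
```

Emit:
apply_moves([
  [[1,0,0,0,0,0,0],[1,0,0,0,0,0,0],[1,0,0,0,0,0,0],[1,0,0,0,0,0,0]],
])

```text
clock: 9.05
tcp_pos: [0.5146, 0.3058, -0.0195]
tcp_rot: [[0.936, 0.353, 0.0], [0.353, -0.936, -0.0], [0.0, 0.0, -1.0]]
ft_force: [-0.2, -1.1, 0.9]
grip_width: 0.164
grasp_force: 30.0
```

It's holding the boss (0.164 × 95 mm ≈ 16 mm). I'll lift, then carry it to hover over the handle with the yaw aligned to the carrier.

Emit:
apply_moves([
  [[1,0,0,0.01,0,0,0],[1,0,0,0.03,0,0,0],[1,0,0,0.06,0,0,0],[1,0,0,0.09,0,0,0],[1,0,0,0.12,0,0,0],[1,0,0,0.15,0,0,0],[1,0,0,0.17,0,0,0],[1,0,0,0.17,0,0,0]],
])

```text
clock: 9.85
tcp_pos: [0.5166, 0.3071, 0.155]
tcp_rot: [[0.936, 0.353, 0.007], [0.353, -0.936, 0.004], [0.008, -0.001, -1.0]]
ft_force: [0.5, 0.5, -0.5]
grip_width: 0.157
grasp_force: 30.0
```

Emit:
apply_moves([
  [[1,0.002,-0.015,0,0,0,1.5],[1,0.006,-0.045,0,0,0,4.5],[1,0.01,-0.08,0,0,0,8],[1,0.015,-0.115,0,0,0,12],[1,0.02,-0.15,0,0,0,16],[1,0.025,-0.185,0,0,0,20],[1,0.03,-0.22,0,0,0,23],[1,0.034,-0.255,0,0,0,26],[1,0.038,-0.29,0,0,0,29],[1,0.042,-0.315,0,0,0,31],[1,0.045,-0.33,0,0,0,31.7],[1,0.045,-0.33,0,0,0,31.7]],
])

```text
clock: 11.05
tcp_pos: [0.5586, -0.0256, 0.1486]
tcp_rot: [[0.613, 0.79, -0.003], [0.79, -0.613, 0.0], [-0.001, -0.002, -1.0]]
ft_force: [-0.5, 0.4, -1.3]
grip_width: 0.157
grasp_force: 30.0
```

Run:
```python
from w import *
o,c=wrist("pics/w6.png");R=o["tcp_rot"];print(o["clock"],o["tcp_pos"],R.round(4).tolist(),o["grip_width"],np.degrees(np.arctan2(R[1,1],R[0,1])))
rects(c,"cav",(27,120,60),(33,255,255),.038);rects(c,"plate",(0,0,0),(180,255,60),.046,3000)
zb=o["tcp_pos"][2]+.0195
rects(c,"held",(0,130,30),(9,255,255),zb+.01)
rects(c,"heldr",(170,130,30),(180,255,255),zb+.01)
```

```text
11.05 [ 0.55859768 -0.02560633  0.14855926] [[0.6128, 0.7902, -0.0026], [0.7902, -0.6128, 0.0003], [-0.0014, -0.0023, -1.0]] 0.15678087103853336 -37.795135689878
plate [287. 382.] ell [ 0.4325 -0.1608] [0.1691 0.7489] rect [ 0.4426 -0.1686] [0.1238 0.607 ] 52.2
plate [349. 301.] ell [ 0.5399 -0.1776] [0.1167 0.2224] rect [ 0.5601 -0.1478] [0.1242 0.1225] 55.9
plate [213. 303.] ell [ 0.4328 -0.0649] [0.1277 0.1739] rect [ 0.4351 -0.0552] [0.1236 0.1272] 52.2
plate [278. 171.] ell [ 0.5713 -0.0081] [0.0629 0.0972] rect [ 0.5726 -0.0063] [0.0525 0.0872] 52.1
held [505. 326.] ell [ 0.6349 -0.1402] [0.0169 0.0249] rect [ 0.6336 -0.1418] [0.0121 0.0247] 54.0
held [278. 244.] ell [ 0.5615 -0.0208] [0.052  0.0581] rect [ 0.5628 -0.0203] [0.051  0.0536] 11.7
held [ 3. 63.] ell [0.5144 0.1327] [0.005 0.026] rect [0.5148 0.1324] [0.024  0.0042] 40.6
held [147.  22.] ell [0.5812 0.1043] [0.0305 0.0408] rect [0.5791 0.1015] [0.0242 0.0404] 52.1
```

View pics/w6.png

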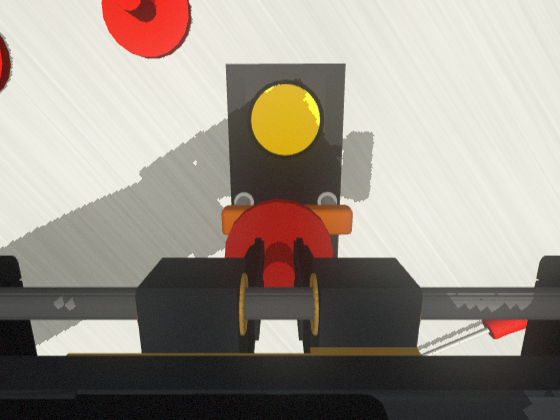

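The wrist view shows the cavity clearly at (286,118), the held blank centred near (279,250), and the plate aligned with the image.

```bash
cat > fit.py <<'E'
from w import *
from scipy.optimize import least_squares
def go(save=None):
    o,c=wrist(save);R=o["tcp_rot"];tp=o["tcp_pos"];tl=lambda p:(np.r_[p,0]-np.r_[tp[:2],0])@R[:,:2]
    print("tcp",tp.round(4),"w",round(o["grip_width"],3))
    box=(200,50,370,200)
    for p in blobs(c["pixels"],(20,100,60),(36,255,255),1000,box):
        w=cast(c,p,.038)[:,:2].astype(np.float32);e=cv2.fitEllipse(w);print("cav ell",np.round(e[0],4),np.round(e[1],4),"tool",tl(e[0]).round(4))
    zb=tp[2]+.0195
    for p in blobs(c["pixels"],(0,130,30),(9,255,255),1500,(190,150,370,300)):
        q=p[p[:,1]<228]
        for h in(.01,.002):
            w=cast(c,q,zb+h)[:,:2];s=least_squares(lambda v:np.hypot(*(w-v[:2]).T)-v[2],[*tp[:2],.03])
            f=least_squares(lambda v:np.hypot(*(w-v).T)-.0295,tp[:2])
            print("held h",h,"free",s.x.round(4),"fixedR",f.x.round(4),"tool",tl(f.x).round(4),"rms",np.sqrt(2*f.cost/len(w)).round(5))
    for x in(240,330):
        col=c["pixels"][60:190,x].astype(int).sum(1)
    # plate side edges -> yaw
    g=cv2.cvtColor(c["pixels"],cv2.COLOR_RGB2GRAY)
    for lo,hi in((205,245),(325,365)):
        e=np.array([(lo+np.argmax(abs(np.diff(cv2.GaussianBlur(g[r:r+1],(5,1),0)[0,lo:hi].astype(int))))+.5,r) for r in range(75,120)])
        w=cast(c,e,.046)[:,:2];d=cv2.fitLine(w.astype(np.float32),cv2.DIST_HUBER,0,.001,.001).ravel();print("edge yaw",np.degrees(np.arctan2(d[1],d[0])).round(2),tl(w.mean(0)).round(4))
E
python3 -c "
import fit;fit.go()"
```

```text
tcp [ 0.5585 -0.0245  0.1487] w 0.155
cav ell [0.606  0.0272] [0.0608 0.0623] tool [0.0699 0.0059]
held h 0.01 free [ 0.5603 -0.0209  0.0279] fixedR [ 0.5591 -0.0224] tool [ 0.002  -0.0008] rms 0.00038
held h 0.002 free [ 0.5584 -0.0234  0.0292] fixedR [ 0.5581 -0.0237] tool [ 0.0004 -0.0008] rms 0.00025
edge yaw 53.15 [ 0.0904 -0.0443]
edge yaw 51.98 [0.0902 0.0554]
```

Emit:
apply_moves([
  [[1,0.01,0.011,0,0,0,0],[1,0.025,0.027,0,0,0,0],[1,0.04,0.043,0,0,0,0],[1,0.047,0.0505,0,0,0,0],[1,0.047,0.0505,-0.02,0,0,0],[1,0.047,0.0505,-0.045,0,0,0],[1,0.047,0.0505,-0.065,0,0,0],[1,0.047,0.0505,-0.08,0,0,0],[1,0.047,0.0505,-0.085,0,0,0],[1,0.047,0.0505,-0.085,0,0,0],[1,0.047,0.0505,-0.085,0,0,0],[1,0.047,0.0505,-0.085,0,0,0]],
])

```text
clock: 12.35
tcp_pos: [0.6075, 0.0263, 0.0669]
tcp_rot: [[0.611, 0.792, 0.003], [0.792, -0.611, -0.0], [0.001, 0.002, -1.0]]
ft_force: [-0.3, -0.1, -0.2]
grip_width: 0.158
grasp_force: 30.0
```

Run:
```python
from w import *
o=bot.get_obs();print(o["tcp_pos"],o["ft_force"])
# scene check: gap between held disc and cavity in scene
c=bot.read_camera("scene");np.savez("scene2.npz",**c)
zb=o["tcp_pos"][2]+.0195
rects(c,"held",(0,140,40),(9,255,255),zb+.005,100,(230,150,340,260))
rects(c,"yel",(20,120,60),(36,255,255),.038,60,(230,180,340,270))
```

```text
[0.60753294 0.02631472 0.06689761] [-0.29154706 -0.14269867 -0.1991001 ]
held [305. 226.] ell [0.6069 0.0228] [0.0568 0.0722] rect [0.6083 0.0217] [0.0574 0.0633] 74.7
yel [304. 243.] ell [0.6006 0.0264] [0.0584 0.0626] rect [0.6015 0.0262] [0.0631 0.0541] 74.6
```

Emit:
apply_moves([
  [[1,0,0,-0.005,0,0,0],[1,0,0,-0.012,0,0,0],[1,0,0,-0.018,0,0,0],[1,0,0,-0.024,0,0,0],[1,0,0,-0.028,0,0,0],[1,0,0,-0.03,0,0,0],[1,0,0,-0.03,0,0,0],[1,0,0,-0.03,0,0,0],[1,0,0,-0.03,0,0,0]],
])

```text
clock: 13.3
tcp_pos: [0.6068, 0.0263, 0.0357]
tcp_rot: [[0.611, 0.792, 0.001], [0.792, -0.611, -0.0], [0.0, 0.001, -1.0]]
ft_force: [0.3, -0.1, -1.3]
grip_width: 0.159
grasp_force: 30.0
```

Emit:
apply_moves([
  [[1,0,0,-0.002,0,0,0],[1,0,0,-0.004,0,0,0],[1,0,0,-0.006,0,0,0],[1,0,0,-0.008,0,0,0],[1,0,0,-0.009,0,0,0],[1,0,0,-0.009,0,0,0]],
])

```text
clock: 13.9
tcp_pos: [0.6062, 0.0264, 0.026]
tcp_rot: [[0.611, 0.792, -0.001], [0.792, -0.611, 0.0], [-0.0, -0.0, -1.0]]
ft_force: [0.7, 0.4, -0.4]
grip_width: 0.161
grasp_force: 30.0
```

Emit:
apply_moves([
  [[1,0,0,-0.001,0,0,0],[1,0,0,-0.002,0,0,0],[1,0,0,-0.003,0,0,0],[1,0,0,-0.004,0,0,0],[1,0,0,-0.004,0,0,0]],
])

```text
clock: 14.4
tcp_pos: [0.6063, 0.0264, 0.0221]
tcp_rot: [[0.61, 0.792, -0.0], [0.792, -0.61, 0.0], [-0.0, -0.0, -1.0]]
ft_force: [0.3, 0.7, -1.0]
grip_width: 0.162
grasp_force: 30.0
```

No contact, so the disc is entering the cavity cleanly.

Emit:
apply_moves([
  [[1,0,0,-0.001,0,0,0],[1,0,0,-0.002,0,0,0],[1,0,0,-0.003,0,0,0],[1,0,0,-0.0035,0,0,0],[1,0,0,-0.0035,0,0,0]],
])

```text
clock: 14.9
tcp_pos: [0.6063, 0.0264, 0.0187]
tcp_rot: [[0.611, 0.792, -0.0], [0.792, -0.611, 0.0], [-0.0, -0.0, -1.0]]
ft_force: [-1.1, -0.7, -0.8]
grip_width: 0.156
grasp_force: 30.0
```

Emit:
apply_moves([
  [[1,0,0,-0.0005,0,0,0],[1,0,0,-0.001,0,0,0],[1,0,0,-0.001,0,0,0]],
])

```text
clock: 15.2
tcp_pos: [0.6065, 0.0263, 0.0185]
tcp_rot: [[0.61, 0.792, -0.0], [0.792, -0.61, -0.0], [-0.0, 0.0, -1.0]]
ft_force: [-2.5, 0.8, 3.7]
grip_width: 0.159
grasp_force: 30.0
```

Contact came at exactly the seated height. I'll release fully, then rise.

Emit:
apply_moves([
  [[0,0,0,0,0,0,0],[0,0,0,0,0,0,0],[0,0,0,0,0,0,0],[0,0,0,0,0,0,0],[0,0,0,0,0,0,0],[0,0,0,0,0,0,0],[0,0,0,0,0,0,0],[0,0,0,0,0,0,0],[0,0,0,0.01,0,0,0],[0,0,0,0.03,0,0,0],[0,0,0,0.06,0,0,0],[0,0,0,0.09,0,0,0]],
])

```text
clock: 16.4
tcp_pos: [0.6062, 0.0264, 0.1092]
tcp_rot: [[0.611, 0.792, -0.0], [0.792, -0.611, 0.0], [-0.0, -0.0, -1.0]]
ft_force: [0.9, -0.1, -0.5]
grip_width: 1.0
grasp_force: 0.0
```

Emit:
apply_moves([
  [[0,-0.005,-0.006,0.02,0,0,0],[0,-0.02,-0.025,0.04,0,0,0],[0,-0.04,-0.05,0.045,0,0,0],[0,-0.06,-0.075,0.045,0,0,0],[0,-0.075,-0.1,0.045,0,0,0],[0,-0.085,-0.11,0.045,0,0,0],[0,-0.085,-0.11,0.045,0,0,0],[0,-0.085,-0.11,0.045,0,0,0]],
])

```text
clock: 17.2
tcp_pos: [0.5218, -0.0832, 0.1533]
tcp_rot: [[0.611, 0.792, 0.001], [0.792, -0.611, 0.0], [0.001, 0.001, -1.0]]
ft_force: [0.6, 0.4, -0.4]
grip_width: 0.999
grasp_force: 0.0
```

Run:
```python
from w import *
o,c=wrist("pics/w7.png");print(o["tcp_pos"],o["grip_width"])
rects(c,"red",(0,130,40),(8,255,255),.048);rects(c,"org",(9,130,60),(19,255,255),.115);rects(c,"yel",(20,100,40),(36,255,255),.038,50)
```

```text
[ 0.52184976 -0.08323736  0.15329064] 0.9993750422740688
red [534. 249.] ell [ 0.6951 -0.2742] [0.0238 0.0794] rect [ 0.6819 -0.2676] [0.0252 0.0568] 63.7
red [279.  37.] ell [0.6058 0.026 ] [0.0596 0.0624] rect [0.6046 0.0247] [0.0582 0.0601] 52.3
org [278. 126.] ell [ 0.5618 -0.029 ] [0.0243 0.1175] rect [ 0.5624 -0.0292] [0.0201 0.0941] 52.2
yel [503. 352.] ell [ 0.6123 -0.3673] [0.0115 0.1618] rect [ 0.607  -0.3627] [0.0099 0.1263] 52.2
yel [481. 308.] ell [ 0.6121 -0.3019] [0.0322 0.0685] rect [ 0.6168 -0.3035] [0.0664 0.0286] 48.5
yel [ 81. 299.] ell [ 0.2915 -0.0481] [0.0355 0.0764] rect [ 0.2906 -0.0472] [0.0762 0.0328] 37.7
yel [278. 204.] ell [ 0.5192 -0.0881] [0.0618 0.112 ] rect [ 0.518 -0.087] [0.058  0.0555] 52.2
```

View pics/w7.png

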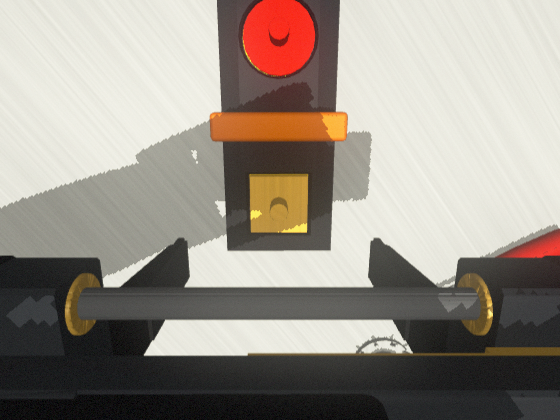

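The red blank is seated at (279,37) and the gold blank at (278,204). The handle is at (278,126), world (0.562,-0.0295), matching the midpoint of the blanks. I'll turn 90° over the handle.

Emit:
apply_moves([
  [[0,0.002,0.003,0,0,0,6],[0,0.006,0.008,0,0,0,14],[0,0.01,0.014,0,0,0,22],[0,0.015,0.02,0,0,0,30],[0,0.02,0.026,0,0,0,38],[0,0.025,0.033,0,0,0,46],[0,0.03,0.04,0,0,0,54],[0,0.034,0.045,0,0,0,62],[0,0.037,0.049,0,0,0,70],[0,0.039,0.052,0,0,0,78],[0,0.04,0.0535,0,0,0,85],[0,0.0405,0.054,0,0,0,90]],
])

```text
clock: 18.45
tcp_pos: [0.5626, -0.0281, 0.1526]
tcp_rot: [[-0.796, 0.606, -0.0], [0.606, 0.796, 0.0], [0.001, 0.0, -1.0]]
ft_force: [0.3, 0.6, 1.0]
grip_width: 1.001
grasp_force: 0.0
```

Emit:
apply_moves([
  [[0,0,0,0,0,0,0],[0,0,0,0,0,0,0],[0,0,0,0,0,0,0],[0,0,0,0,0,0,0]],
])

```text
clock: 18.85
tcp_pos: [0.562, -0.0295, 0.1528]
tcp_rot: [[-0.792, 0.611, -0.0], [0.611, 0.792, 0.0], [0.0, -0.0, -1.0]]
ft_force: [1.0, 0.4, 1.3]
grip_width: 0.998
grasp_force: 0.0
```

Run:
```python
from w import *
o,c=wrist("pics/w8.png");print(o["tcp_pos"],o["qpos"].round(3))
rects(c,"org",(9,130,60),(19,255,255),.115,300,(150,100,420,300));rects(c,"red",(0,130,40),(8,255,255),.048,300)
```

```text
[ 0.56198336 -0.02947563  0.1528114 ] [-0.148 -0.052  1.871  0.     1.323 -1.061]
org [277. 215.] ell [ 0.5597 -0.0276] [0.0232 0.1236] rect [ 0.5608 -0.0287] [0.0202 0.0946] 51.8
red [354. 199.] ell [0.6053 0.0263] [0.0593 0.0608] rect [0.6054 0.0264] [0.0593 0.0602] 81.9
red [453.  61.] ell [0.5592 0.1611] [0.0682 0.0716] rect [0.5592 0.1614] [0.0697 0.0694] 18.1
```

Aligned. Down over the handle and close.

Emit:
apply_moves([
  [[0,0,0,-0.015,0,0,0],[0,0,0,-0.035,0,0,0],[0,0,0,-0.055,0,0,0],[0,0,0,-0.075,0,0,0],[0,0,0,-0.09,0,0,0],[0,0,0,-0.098,0,0,0],[0,0,0,-0.102,0,0,0],[0,0,0,-0.102,0,0,0],[0,0,0,-0.102,0,0,0]],
])

```text
clock: 19.8
tcp_pos: [0.5627, -0.0298, 0.0518]
tcp_rot: [[-0.792, 0.611, 0.002], [0.611, 0.792, -0.0], [-0.001, 0.001, -1.0]]
ft_force: [0.2, 0.0, -0.0]
grip_width: 1.0
grasp_force: 0.0
```

Emit:
apply_moves([
  [[1,0,0,0,0,0,0],[1,0,0,0,0,0,0],[1,0,0,0,0,0,0],[1,0,0,0,0,0,0],[1,0,0,0,0,0,0],[1,0,0,0,0,0,0],[1,0,0,0,0,0,0],[1,0,0,0,0,0,0],[1,0,0,0,0,0,0],[1,0,0,0,0,0,0],[1,0,0,0,0,0,0],[1,0,0,0,0,0,0]],
])

```text
clock: 21.0
tcp_pos: [0.5617, -0.0299, 0.0508]
tcp_rot: [[-0.792, 0.61, -0.001], [0.61, 0.792, -0.0], [0.0, -0.001, -1.0]]
ft_force: [-0.5, -1.2, 0.5]
grip_width: 0.21
grasp_force: 30.0
```

Emit:
apply_moves([
  [[1,0,0,0,0,0,0],[1,0,0,0,0,0,0],[1,0,0,0,0,0,0],[1,0,0,0,0,0,0],[1,0,0,0,0,0,0],[1,0,0,0,0,0,0]],
])

```text
clock: 21.6
tcp_pos: [0.5617, -0.0299, 0.0508]
tcp_rot: [[-0.792, 0.611, -0.001], [0.611, 0.792, -0.0], [0.0, -0.001, -1.0]]
ft_force: [-2.8, -3.7, 0.8]
grip_width: 0.21
grasp_force: 30.0
```

The handle is gripped (0.21 × 95 = 20 mm). I'll lift gently by 16 cm.

Emit:
apply_moves([
  [[1,0,0,0.001,0,0,0],[1,0,0,0.003,0,0,0],[1,0,0,0.006,0,0,0],[1,0,0,0.01,0,0,0],[1,0,0,0.015,0,0,0],[1,0,0,0.02,0,0,0],[1,0,0,0.025,0,0,0],[1,0,0,0.03,0,0,0],[1,0,0,0.034,0,0,0],[1,0,0,0.037,0,0,0],[1,0,0,0.039,0,0,0],[1,0,0,0.04,0,0,0]],
])

```text
clock: 22.8
tcp_pos: [0.562, -0.0297, 0.091]
tcp_rot: [[-0.792, 0.611, 0.0], [0.611, 0.792, 0.0], [-0.0, 0.0, -1.0]]
ft_force: [-0.6, 0.2, -6.9]
grip_width: 0.207
grasp_force: 30.0
```

Emit:
apply_moves([
  [[1,0,0,0.002,0,0,0],[1,0,0,0.007,0,0,0],[1,0,0,0.014,0,0,0],[1,0,0,0.022,0,0,0],[1,0,0,0.03,0,0,0],[1,0,0,0.038,0,0,0],[1,0,0,0.046,0,0,0],[1,0,0,0.054,0,0,0],[1,0,0,0.062,0,0,0],[1,0,0,0.069,0,0,0],[1,0,0,0.073,0,0,0],[1,0,0,0.075,0,0,0]],
])

```text
clock: 24.0
tcp_pos: [0.5622, -0.0297, 0.1665]
tcp_rot: [[-0.792, 0.611, 0.001], [0.611, 0.792, -0.0], [-0.001, 0.0, -1.0]]
ft_force: [-0.5, 0.3, -5.9]
grip_width: 0.21
grasp_force: 30.0
```

Emit:
apply_moves([
  [[1,0,0,0.002,0,0,0],[1,0,0,0.007,0,0,0],[1,0,0,0.014,0,0,0],[1,0,0,0.022,0,0,0],[1,0,0,0.03,0,0,0],[1,0,0,0.036,0,0,0],[1,0,0,0.039,0,0,0],[1,0,0,0.04,0,0,0],[1,0,0,0.04,0,0,0],[1,0,0,0.04,0,0,0],[1,0,0,0.04,0,0,0],[1,0,0,0.04,0,0,0]],
])

```text
clock: 25.2
tcp_pos: [0.5617, -0.0296, 0.2055]
tcp_rot: [[-0.792, 0.611, -0.001], [0.611, 0.792, 0.0], [0.001, -0.0, -1.0]]
ft_force: [0.7, -0.1, -5.7]
grip_width: 0.209
grasp_force: 30.0
```

Run:
```python
from w import *
o,c=wrist("pics/w9.png");print(o["clock"],o["tcp_pos"],o["ft_force"],o["wrist_torque"],o["grip_width"],o["grasp_force"])
d=o["tcp_pos"][2]-.0508
rects(c,"red",(0,130,40),(8,255,255),.048+d,800);rects(c,"gold",(19,100,40),(36,255,255),.048+d,500,(100,100,460,290))
s=bot.read_camera("scene")["pixels"];s0=s[100:280,180:380,::-1]
cv2.imwrite("pics/fin.png",np.hstack([cv2.resize(s0,(390,351),interpolation=cv2.INTER_CUBIC),cv2.resize(c["pixels"][:,:,::-1],(400,351))]))
```

```text
25.2 [ 0.56173954 -0.02961803  0.20547364] [ 0.65403226 -0.1219767  -5.72994604] [ 0.00861667 -0.1547994   0.02215827] 0.20898209005198445 29.99862492084503
red [385. 229.] ell [0.6042 0.0272] [0.0579 0.0633] rect [0.6013 0.0302] [0.0626 0.0496] 41.6
red [432.  68.] ell [0.537  0.1006] [0.0397 0.0414] rect [0.5371 0.1007] [0.0407 0.0395] 69.7
gold [166. 227.] ell [ 0.5162 -0.0842] [0.0676 0.0728] rect [ 0.5181 -0.0829] [0.0564 0.0562] 52.3
gold [278. 197.] ell [ 0.5421 -0.0143] [0.0214 0.025 ] rect [ 0.5436 -0.0144] [0.021  0.0192] 52.9
```

Run:
```python
from w import *
o,w=wrist();s=bot.read_camera("scene")
P=[np.array(k["K"])@np.c_[cv2.Rodrigues(np.array(k["rvec"]))[0],np.array(k["tvec"]).ravel()] for k in(s,w)]
b={}
for n,lo,hi in(("red",(0,130,40),(8,255,255)),("gold",(18,100,40),(36,255,255))):
    for nm,k,box in(("s",s,(190,80,360,280)),("w",w,(100,100,460,290))):
        q=sorted(blobs(k["pixels"],lo,hi,80,box),key=lambda p:-cv2.contourArea(p))
        print(n,nm,[(p.mean(0).round().tolist(),cv2.contourArea(p)) for p in q[:3]]);b[n,nm]=ell(q[0])[0] if n=="red" else np.array(cv2.minAreaRect(q[0])[0])
    X=cv2.triangulatePoints(P[0],P[1],b[n,"s"].reshape(2,1),b[n,"w"].reshape(2,1)).ravel();print(n,(X[:3]/X[3]).round(4))
print("expect disc tops z",o["tcp_pos"][2]-.0508+.048,o["qvel"].round(3))
```

```text
red s [([308.0, 180.0], 371.5), ([352.0, 233.0], 310.5), ([353.0, 197.0], 214.0)]
red w [([384.0, 230.0], 5653.5), ([310.0, 258.0], 268.5), ([428.0, 102.0], 128.0)]
red [0.603  0.0265 0.204 ]
gold s [([246.0, 168.0], 338.5), ([277.0, 110.0], 87.0)]
gold w [([168.0, 228.0], 6184.0), ([278.0, 197.0], 864.0), ([234.0, 282.0], 108.5)]
gold [ 0.515  -0.0865  0.1988]
expect disc tops z 0.20284242178651474 [ 0.001 -0.    -0.004  0.    -0.001  0.   ]
```

Both blanks triangulate to within about 4 mm of their seated height. The carrier is level within measurement error, 15 cm up and at rest, so I'll hand in.

```bash
python3 -c "
from bench import bot
print(bot.sign_off())"
```

```text
the job is handed in; nothing more can be done
None
```

I seated the 60 mm red blank in the round cavity, and the job is handed in with the carrier held still and level by its handle, about 15 cm above its stand; sign-off returned no verdict.

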